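# Hang the slide carrier level to dry

## Task

Hang the lopsided slide carrier (the one whose bar sticks out to one side only) on the drying stand's peg, through whichever of its five holes makes it hang level, and let go of it. Leave the other carrier and the small bottle standing where they are.

Things in the scene. Friction and masses are not known exactly. Their poses are not given: they have to be found in the camera images.
- carrier: Lopsided L-shaped carrier, solid even grey plastic, 280 g, standing. Origin: underside centre; z up, y along bar. Boxes in mm: block x -18..18, y -40..40, z 0..70 (glass slides on it weigh nothing); neck x -4..4, y -40..40, z 70..100; bar x -4..4, y -40..130, z 100..150. Five 20 mm holes run along x through the bar, all at z 120, y -23, 11, 45, 79, 113. Pinch the bar's top edge.
- peg_mid (a point): Middle of the free length of the fixed drying stand's level steel peg, 8 mm thick, 170 mm above the bench. x points along the peg to its free tip (34 mm away, roughly away from the robot), z up. 35 mm towards -x is a collar 26 mm wide on the post, which ends 13 mm above the peg. Base 130 x 90 x 12 mm, from 88 mm behind to 42 mm ahead of this point.
- spare: The other carrier, loose, standing, to be left alone: same block, neck and 150 mm height, but its bar is centred, 130 mm long (y -65..65 mm), with three holes. Origin: centre of its underside; z up, y along the bar.
- bottle: Small loose amber glass bottle with white cap, 38 mm in diameter, 85 mm tall, standing, to be left alone. Origin: centre of its underside, z up.
There are look-alikes about, which are no part of the job. What is meant by the part that bears peg_mid is not black or pink, and is the smaller of those in its own colour.

How it is judged:
By the outcome, as a careful person would: the job done as asked, in the order asked, and still so for the second after the job is handed in, with the robot touching nothing.
It also fails if it takes over 43 s, if anything falls off the work surface, if the arm or the gripper's body presses on something with over 40 N, if the wrist force passes 120 N, or if a joint passes its speed limit or range.

## Robot

A 6-joint arm with a two-finger parallel gripper is mounted at the origin on the work surface. World frame = base frame: x ahead of the robot, y to its left, z up, the work surface at z = 0. Lengths are in m, angles in rad, forces in N, time in s.
With the tool pointing down it reaches from about 0.275 to 1 m from the base axis. Payload 8.4 kg.
Tool frame: the origin (TCP) lies at the very end of the fingers, on their centre line; the grasp point (between the pads) lies 19 mm behind it (bot.pinch_z is the distance from the TCP to the grasp point, in m); x points along the fingers, y is the direction in which the jaws open and shut, and the axes are right-handed (so a half turn about x gives the same grasp; the last joint's range is limited). The gripper opens to 85 mm and grips with 20 to 120 N. Pads are 22 mm wide; open, the fingers measure 114 mm over their backs; the gripper's body (76 mm by 85 mm) begins 54 mm behind the grasp point. The pads swing forward as they close: fully open they stand 13 mm farther back than shut.
Start: joints at [1.18, 0.353, 1.633, -0, 1.155, -0.002], TCP at [0.237, 0.578, 0.231] pointing down, gripper open.
Joint ranges: [-2.63, 2.63], [-0.92, 2.1], [0.06, 2.66], [-1.3, 4.44], [0, 2.69], [-3.02, 3.02]. Speed limits (rad/s): [2.22, 2.22, 2.79, 3.14, 3.14, 3.14].

## Interface

Orientations are given as a unit quaternion [w, x, y, z].
In Python, from station import bot gives the robot as it stands.
- The arm moves only by the tool send_rows, never from a script. Its arguments are lists of equal length, an entry for each row: "jaw": the finger opening in cm, from 0 to 8.54; "delta_pos": the shift along the tool's x, y, z in cm, a list of three; "twist": the turn about the tool's x in rad. In form: {"jaw": [jaw, ...], "delta_pos": [[dx, dy, dz], ...], "twist": [twist, ...]}. A call has 1 to 10 rows; each row shifts and turns the pose as measured when the row begins, along the tool's axes as they then stand; what a row does not reach is not made up. A row lasts 1/8 s, in which the tool goes at most 62.5 mm and 10.7 degrees, less where a joint would pass 70% of its speed; a pose out of reach is approached as far as the arm can. A call is refused whole if a number of a shift passes 6.25 or a number of a turn 0.188, either way. A call with a gripper value outside its range is refused whole. The fingers move at their own pace and stop on an object; "newtons" is the grip in N (left out, the last holds). Time passes only in rows, so rows that do not move let the fingers close. It gives the time, the measured TCP pose, the force and the opening at its end, in the units of the state.
- bot.observe(): the state, without advancing time (a new reading comes with each control period).
- bot.camera(name): name is "scene" or "top" or "wrist"; returns the picture (400x640x3 uint8, red, green, blue); there is no depth.
- bot.camera_info(name): a dict with "fx", "fy", "cx", "cy" (pixels), "R" (3x3) and "t" (3): a world point X has camera coordinates R X + t. Camera axes: x right, y down, z forward; pixel columns grow to the right and rows downward; lengths in m; the calibration is good to about 2 mm. A picture is of the moment at which its call begins: read the wrist's pose just before it. camera_info takes no time and is no camera call; for the wrist camera it gives the pose at the moment of the call.
- bot.job_done(): hands the job in, once; it reports no verdict.
The state is a dict: "time_s": time; "joints": joint angles; "dq": joint speeds; "effort": joint torques, N m; "tcp_pos": TCP position; "eef_rot": TCP orientation; "ft_force": force on the tool from outside, world axes, zero at the start; "wrist_torque": the same for the moment, N m; "width": finger opening in m.
Only numpy, scipy, OpenCV 4.12 (cv2) and the standard library are available. Lean on these libraries where they do the work, as an engineer would, in place of code of your own. Each camera call takes 0.05 s, during which the arm holds its last target.

## Working session

There is one attempt and no reset: what is moved stays moved. The work goes in short steps, Python scripts to look and compute and a tool call to move; the robot and the scene stay as the last step left them, time stands still between calls to the robot, and variables do not carry over. Pictures are saved under pics/ and viewed, and the job is handed in when it is done.

Besides the shell and the picture viewer there is one more tool, called by a JSON object that holds its "op" and its "data", one argument or row to a line. send_rows: Moves the arm, as the interface text tells. Its arguments: {"type":"object","properties":{"jaw":{"type":"array"},"delta_pos":{"type":"array"},"twist":{"type":"array"},"newtons":{"type":"number"}},"required":["jaw","delta_pos","twist"]}

```bash
mkdir -p pics; ls
python3 - <<'E'
from station import bot
import cv2,json
s=bot.observe();print(s)
for n in("scene","top","wrist"):
    i=bot.camera_info(n);print(n,i)
    im=bot.camera(n);cv2.imwrite(f"pics/{n}0.png",im[:,:,::-1])
print(bot.pinch_z)
E
```

```text
pics
{'time_s': 0.0, 'joints': array([ 1.17960807e+00,  3.53646717e-01,  1.63415306e+00, -2.72555228e-05,
        1.15515933e+00, -2.37292471e-03]), 'dq': array([-0.00050469,  0.00016819,  0.00136623, -0.00085497,  0.00056059,
        0.00081192]), 'effort': array([-7.51951611e-04, -6.05238175e+01, -3.42074883e+01, -9.03895830e-05,
        9.32738709e-03, -3.56980280e-06]), 'tcp_pos': array([0.2367445 , 0.57791473, 0.23055446]), 'eef_rot': array([ 0.69370127,  0.13612333,  0.6938729 , -0.13707436]), 'ft_force': array([ 0.3829369 , -1.11513912,  0.04644792]), 'wrist_torque': array([ 0.04358285, -0.01740918, -0.08037604]), 'width': 0.08537631991614127}
scene {'fx': 448.2916633743161, 'fy': 448.2916633743161, 'cx': 321.1119180366812, 'cy': 199.62094838388003, 'R': array([[-0.11180311,  0.99372758,  0.00235894],
       [ 0.5921184 ,  0.06852457, -0.80293224],
       [-0.79805756, -0.08837355, -0.59606564]]), 't': array([-0.15825882, -0.17966345,  1.8477624 ])}
top {'fx': 441.15450766565596, 'fy': 441.15450766565596, 'cx': 316.15064258033783, 'cy': 203.43535420635848, 'R': array([[-0.02013212, -0.99967972, -0.01533466],
       [-0.98457521,  0.02248952, -0.17351045],
       [ 0.17379975,  0.01160499, -0.98471263]]), 't': array([0.2092041 , 0.4709507 , 1.72277261])}
wrist {'fx': 277.8436864895282, 'fy': 277.8436864895282, 'cx': 321.5621166438589, 'cy': 197.26476585553533, 'R': array([[ 3.79848523e-01,  9.25048227e-01, -9.36637879e-04],
       [ 8.82376747e-01, -3.62022168e-01,  3.00584806e-01],
       [ 2.77716358e-01, -1.15003162e-01, -9.53754632e-01]]), 't': array([-0.62538871, -0.03793053,  0.37988955])}
0.0187
```

View pics/scene0.png

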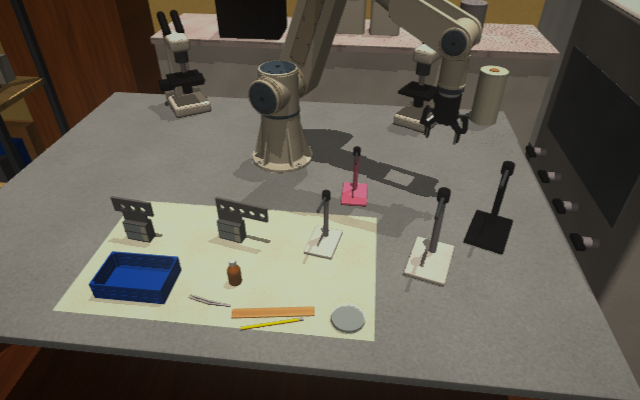

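View pics/top0.png

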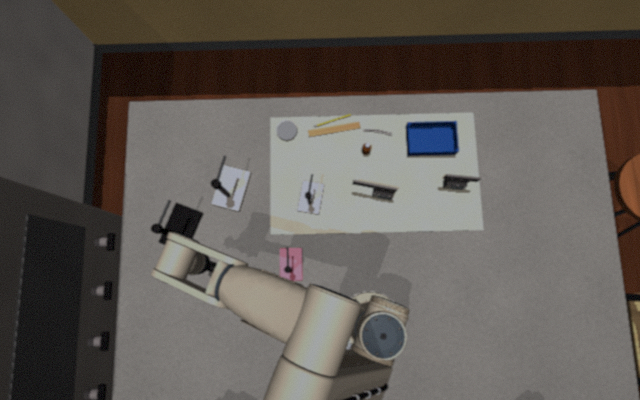

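View pics/wrist0.png

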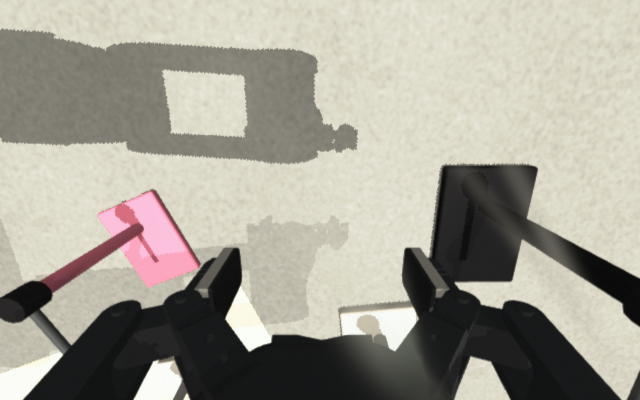

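Run:
```python
import cv2
s=cv2.imread("pics/scene0.png");t=cv2.imread("pics/top0.png")
cv2.imwrite("pics/c1.png",cv2.resize(s[180:270,100:280],None,fx=4.4,fy=4.4,interpolation=2))
cv2.imwrite("pics/c2.png",cv2.resize(s[180:290,300:460],None,fx=5,fy=5,interpolation=2))
cv2.imwrite("pics/c3.png",cv2.resize(t[140:230,280:410],None,fx=6,fy=6,interpolation=2))
```

```text
(no output)
```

View pics/c1.png

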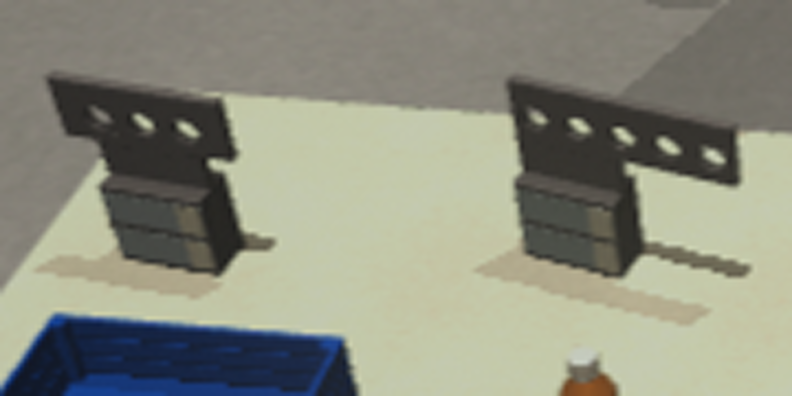

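View pics/c2.png

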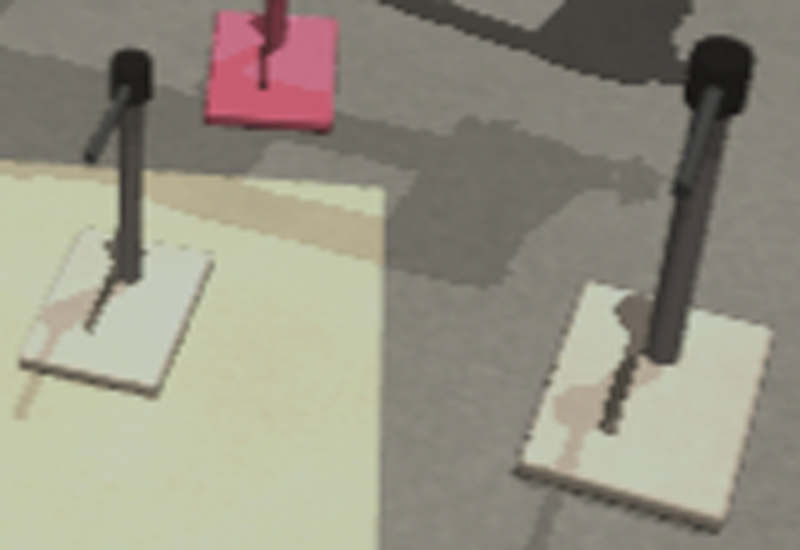

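View pics/c3.png

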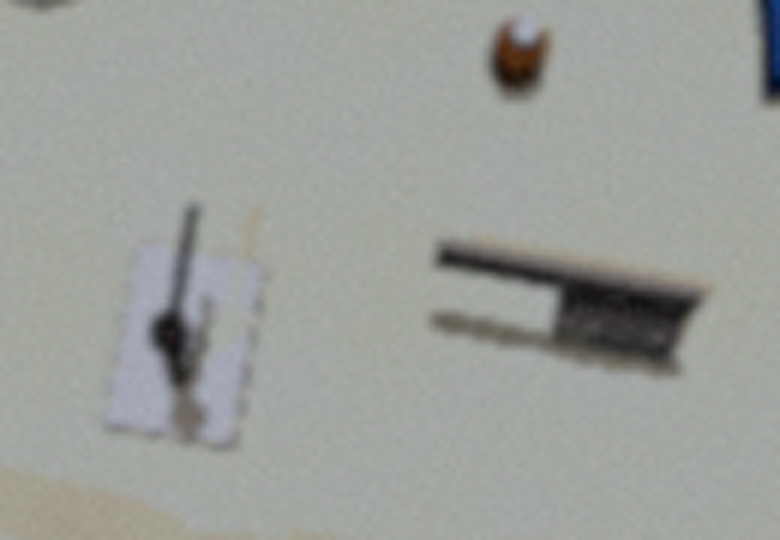

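```bash
cat > h.py <<'E'
import numpy as np, pickle
from scipy.optimize import least_squares
def proj(c,X):
    X=np.asarray(X,float); p=X@np.array(c['R']).T+np.array(c['t'])
    return np.c_[c['fx']*p[:,0]/p[:,2]+c['cx'], c['fy']*p[:,1]/p[:,2]+c['cy']]
def world(q,P,z0=0):
    P=np.asarray(P,float)/1000; c,s=np.cos(q[2]),np.sin(q[2])
    return np.c_[q[0]+c*P[:,0]-s*P[:,1], q[1]+s*P[:,0]+c*P[:,1], P[:,2]+z0]
def fit(obs,q0,show=True):
    # obs: list of (cam, pts mm, px)
    f=lambda q: np.concatenate([(proj(c,world(q,P))-np.array(px)).ravel() for c,P,px in obs])
    r=least_squares(f,q0,loss='soft_l1')
    if show:
        print("q",r.x.round(4),"deg",np.degrees(r.x[2]).round(2));
        for c,P,px in obs: print((proj(c,world(r.x,P))-np.array(px)).round(1).tolist())
    return r.x
def crop(px,f,o): return (np.array(px,float)+.5)/f-.5+np.array(o)
E
python3 - <<'E'
from h import *; from station import bot
S=bot.camera_info("scene");T=bot.camera_info("top")
car=[(S,[[4,-40,150],[4,130,150],[4,130,100],[18,-40,0],[18,40,0],[18,40,70],[18,-40,70]]+[[4,y,120] for y in(-23,11,45,79,113)],
 crop([[511,78],[740,128],[738,185],[525,246],[623,275],[610,204],[520,186],[537,117],[579,127],[624,135],[669,146],[714,155]],4.4,(100,180))),
 (T,[[0,130,150],[0,-40,150]],crop([[438,244],[708,290]],6,(280,140)))]
print("carrier");fit(car,[.6,0,0])
st=[(S,[[-88,45,12],[42,45,12],[42,-45,12],[34,0,170]],crop([[213,258],[158,388],[22,362],[90,157]],5,(300,180))),
 (T,[[42,45,12],[42,-45,12],[-88,-45,12],[-88,45,12],[34,0,170]],crop([[135,243],[265,262],[237,443],[107,427],[193,207]],6,(280,140)))]
print("stand");fit(st,[.6,.2,0])
E
```

```text
carrier
q [ 0.5123 -0.0682 -0.2165] deg -12.4
[[-0.6, -0.0], [-1.5, -0.2], [0.1, -0.0], [0.5, 1.8], [0.6, 0.7], [1.2, -0.1], [-1.4, -1.4], [-0.3, 0.1], [0.1, 0.0], [-0.1, 0.4], [-0.1, 0.2], [-0.1, 0.4]]
[[-0.2, 0.6], [-0.7, 1.3]]
stand
q [ 0.5326  0.2186 -0.1708] deg -9.79
[[-0.4, -1.3], [0.2, -0.4], [-1.0, -1.0], [0.1, 0.4]]
[[-0.1, -0.5], [-0.2, -0.5], [-0.2, 0.3], [-0.4, -0.3], [-0.3, -0.3]]
```

```bash
cat >> h.py <<'E'
from scipy.spatial.transform import Rotation as Ro
def plan(target,jawyaw,bot):
    s=bot.observe(); w,x,y,z=s['eef_rot']; R=Ro.from_quat([x,y,z,w]).as_matrix()
    cur=np.arctan2(R[1,1],R[0,1]); 
    d=(jawyaw-cur+np.pi/2)%np.pi-np.pi/2   # yaw about world z
    tw=-d  # tool x is down
    print("t",round(float(s['time_s']),3),"tcp",s['tcp_pos'].round(4),"jawyaw",cur.round(4),"w",round(float(s['width']),4),"F",s['ft_force'].round(1),"q6",s['joints'][5].round(2),"toolx",R[:,0].round(3))
    D=(np.array(target)-s['tcp_pos'])
    print("shift in tool axes now (cm)",(R.T@D*100).round(2),"twist",round(float(tw),4))
    R2=Ro.from_rotvec([0,0,d]).as_matrix()@R
    print("shift in tool axes after twist",(R2.T@D*100).round(2))
E
python3 - <<'E'
from h import *; from station import bot
q=[.5123,-.0682,-.2165]; g=world(q,[[0,10,150]])[0]; print(g)
plan([g[0],g[1],.33],q[2],bot)
E
```

```text
[ 0.51444813 -0.05843345  0.15      ]
t 0.15 tcp [0.2368 0.578  0.2307] jawyaw 1.182 w 0.0851 F [0.3 0.4 0. ] q6 -0.0 toolx [-0.    -0.001 -1.   ]
shift in tool axes now (cm) [ -9.87 -48.38  49.82] twist 1.3985
shift in tool axes after twist [-9.97 40.78 56.19]
```

{"op": "send_rows", "data": {
  "jaw": [8.5,8.5,8.5,8.5,8.5,8.5,8.5,8.5,8.5,8.5],
  "delta_pos": [
    [-6,0,0],
    [-5,0,0],
    [0,-4,4.1],
    [0,-4,4.1],
    [0,-4,4.1],
    [0,-4,4.1],
    [0,-4,4.1],
    [0,-4,4.1],
    [0,-4,4.1],
    [0,-4,4.1]
  ],
  "twist": [0,0,0,0,0,0,0,0,0,0]
}}

```text
time_s: 1.4
tcp_pos: [0.4225, 0.1479, 0.3433]
eef_rot: [0.695, 0.133, 0.694, -0.135]
ft_force: [0.6, -0.1, 0.7]
width: 0.085
```

Run:
```python
from h import *; from station import bot
plan([.5144,-.0584,.33],-.2165,bot)
```

```text
t 1.4 tcp [0.4225 0.1479 0.3433] jawyaw 1.1892 w 0.085 F [ 0.6 -0.1  0.7] q6 -0.85 toolx [ 0.001 -0.003 -1.   ]
shift in tool axes now (cm) [  1.41 -15.72  16.21] twist 1.4057
shift in tool axes after twist [ 1.33 13.41 18.17]
```

{"op": "send_rows", "data": {
  "jaw": [8.5,8.5,8.5,8.5,8.5,8.5,8.5,8.5,8.5,8.5],
  "delta_pos": [
    [0,-4,4.1],
    [0,-4,4.1],
    [0,-4,4.1],
    [0,-3.5,3.7],
    [0,0,0],
    [0,0,0],
    [0,0,0],
    [0,0,0],
    [0,0,0],
    [0,0,0]
  ],
  "twist": [0,0,0,0,0.18,0.18,0.18,0.18,0.18,0.18]
}}

```text
time_s: 2.65
tcp_pos: [0.5147, -0.068, 0.3421]
eef_rot: [0.517, 0.481, 0.517, -0.484]
ft_force: [-0.3, -0.2, -0.5]
width: 0.0852
```

{"op": "send_rows", "data": {
  "jaw": [8.5,8.5,8.5],
  "delta_pos": [
    [0,0,0],
    [0,0,0],
    [0,0,0]
  ],
  "twist": [0.18,0.14,0]
}}

```text
time_s: 3.02
tcp_pos: [0.5141, -0.0679, 0.3414]
eef_rot: [-0.431, -0.559, -0.43, 0.562]
ft_force: [-1.3, 0.1, -0.3]
width: 0.0856
```

Run:
```python
from h import *; from station import bot; import cv2
plan([.5144,-.0584,.33],-.2165,bot)
i=bot.camera_info("wrist"); im=bot.camera("wrist"); pickle.dump(i,open("w1.pkl","wb"))
cv2.imwrite("pics/w1.png",im[:,:,::-1])
q=[.5123,-.0682,-.2165]
print(proj(i,world(q,[[0,130,150],[0,-40,150]])).round(0))
```

```text
t 3.025 tcp [ 0.5141 -0.0679  0.3414] jawyaw -0.2617 w 0.0856 F [-1.3  0.1 -0.3] q6 0.13 toolx [-0.003 -0.003 -1.   ]
shift in tool axes now (cm) [ 1.13 -0.21 -0.93] twist -0.0452
shift in tool axes after twist [ 1.13 -0.17 -0.94]
[[315.  60.]
 [323. 207.]]
```

View pics/w1.png

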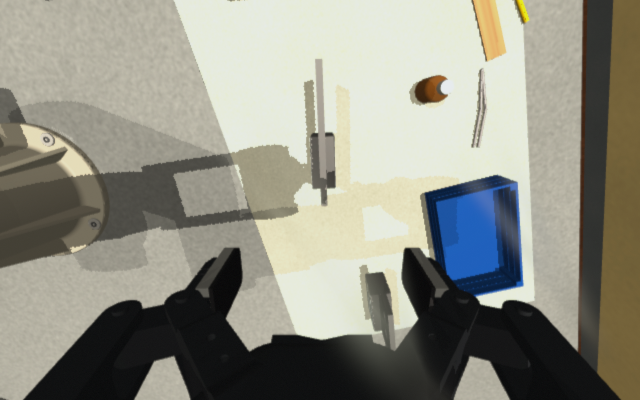

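Run:
```python
import cv2
s=cv2.imread("pics/w1.png")
cv2.imwrite("pics/c4.png",cv2.resize(s[45:220,260:380],None,fx=3.4,fy=3.4,interpolation=2))
cv2.imwrite("pics/c5.png",cv2.resize(s[50:80,300:340],None,fx=15,fy=15,interpolation=2))
cv2.imwrite("pics/c6.png",cv2.resize(s[175:215,300:345],None,fx=14,fy=14,interpolation=2))
```

```text
(no output)
```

View pics/c5.png

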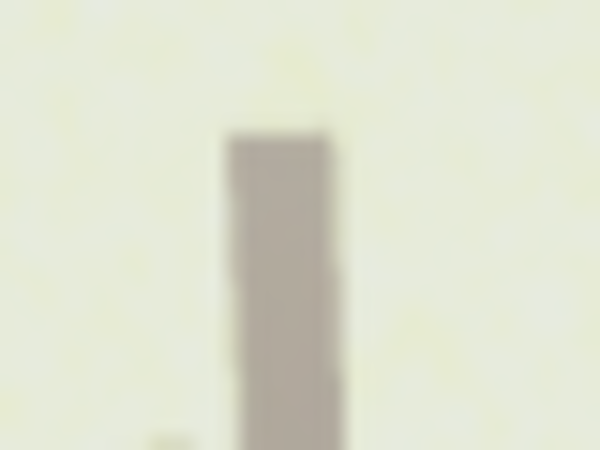

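View pics/c6.png

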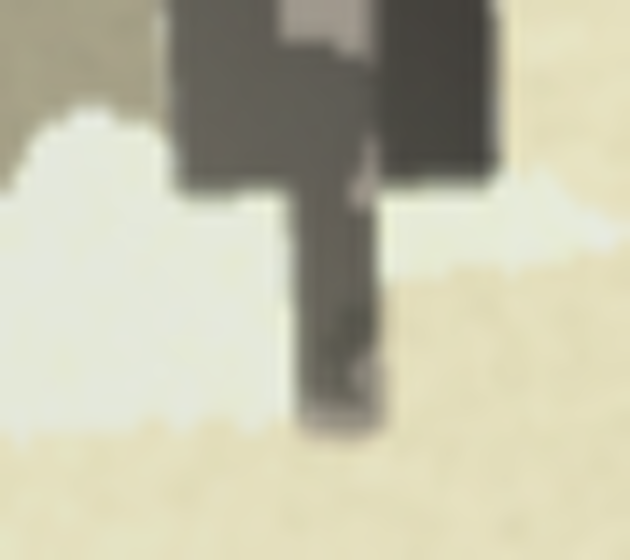

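Run:
```python
from h import *
S=None
from station import bot
S=bot.camera_info("scene");T=bot.camera_info("top")
i=pickle.load(open("w1.pkl","rb"))
W=[(i,[[-4,130,150],[4,130,150],[-4,-40,150],[4,-40,150],[-18,-40,70],[18,-40,70]],
 np.r_[crop([[228,133],[330,133]],15,(300,50)),crop([[300,430],[383,430],[180,190],[497,182]],14,(300,175))])]
car=[(S,[[4,-40,150],[4,130,150],[4,130,100],[18,-40,0],[18,40,0],[18,40,70],[18,-40,70]]+[[4,y,120] for y in(-23,11,45,79,113)],
 crop([[511,78],[740,128],[738,185],[525,246],[623,275],[610,204],[520,186],[537,117],[579,127],[624,135],[669,146],[714,155]],4.4,(100,180))),
 (T,[[0,130,150],[0,-40,150]],crop([[438,244],[708,290]],6,(280,140)))]
fit(W,[.51,-.07,-.2]); q=fit(W+car,[.51,-.07,-.2])
g=world(q,[[0,10,150]])[0];print(g)
plan([*g[:2],.25],q[2],bot)
```

```text
q [ 0.5148 -0.0669 -0.2226] deg -12.75
[[-0.3, -0.3], [0.3, -0.6], [-0.1, 0.3], [0.2, 0.1], [-0.3, 0.7], [0.3, 0.3]]
q [ 0.5145 -0.0671 -0.2215] deg -12.69
[[-0.6, -0.0], [-0.1, -0.4], [-0.3, 0.5], [0.1, 0.3], [-0.4, 0.8], [0.2, 0.5]]
[[-0.4, 0.4], [-1.4, 0.4], [0.3, 0.6], [0.6, 2.3], [0.8, 1.2], [1.4, 0.4], [-1.2, -1.0], [-0.1, 0.5], [0.3, 0.5], [0.1, 0.9], [-0.0, 0.8], [0.1, 1.0]]
[[-0.4, -0.2], [-1.0, 0.8]]
[ 0.51674534 -0.05732137  0.15      ]
t 3.075 tcp [ 0.5141 -0.068   0.3413] jawyaw -0.2599 w 0.0849 F [ 0.5 -0.4 -0.1] q6 0.13 toolx [-0.003 -0.003 -1.   ]
shift in tool axes now (cm) [ 9.13  0.01 -1.13] twist -0.0384
shift in tool axes after twist [ 9.13  0.05 -1.13]
```

{"op": "send_rows", "data": {
  "jaw": [7,6,5,5],
  "delta_pos": [
    [0,0,-1.1],
    [5,0,0],
    [4.5,0,0],
    [0,0,0]
  ],
  "twist": [-0.038,0,0,0]
}}

```text
time_s: 3.58
tcp_pos: [0.518, -0.0553, 0.2453]
eef_rot: [-0.446, -0.548, -0.445, 0.549]
ft_force: [0.2, 0.4, -0.1]
width: 0.0502
```

Run:
```python
from h import *; from station import bot; import cv2
plan([.5167,-.0573,.135],-.2215,bot)
i=bot.camera_info("wrist"); im=bot.camera("wrist"); pickle.dump(i,open("w2.pkl","wb"))
cv2.imwrite("pics/w2.png",im[:,:,::-1])
q=[.5145,-.0671,-.2215]
print(proj(i,world(q,[[-4,130,150],[4,130,150],[-4,-40,150],[4,-40,150]])).round(1))
```

```text
t 3.575 tcp [ 0.518  -0.0553  0.2453] jawyaw -0.2061 w 0.0502 F [ 0.2  0.4 -0.1] q6 0.1 toolx [-0.001 -0.002 -1.   ]
shift in tool axes now (cm) [11.03 -0.09  0.2 ] twist 0.0154
shift in tool axes after twist [11.03 -0.09  0.2 ]
[[318.1  55.5]
 [328.5  55.7]
 [316.2 252.2]
 [324.5 252.3]]
```

View pics/w2.png

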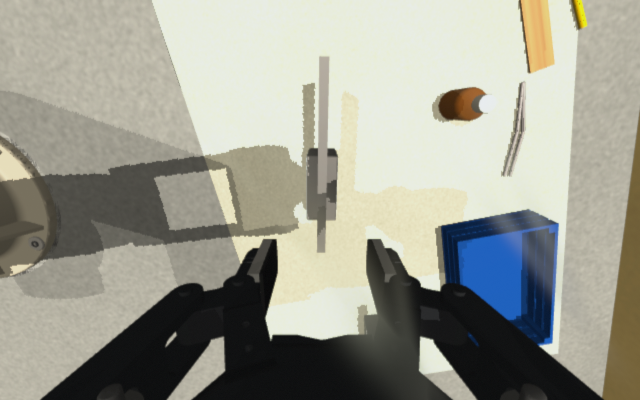

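The bar lies between the fingers, from (323,56) to (321,251), matching the fit. Descending.

{"op": "send_rows", "data": {
  "jaw": [5,5,5,5],
  "delta_pos": [
    [4,-0.1,0.2],
    [4,0,0],
    [2.6,0,0],
    [0,0,0]
  ],
  "twist": [0.015,0,0,0]
}}

```text
time_s: 4.12
tcp_pos: [0.5263, -0.0574, 0.1484]
eef_rot: [0.448, 0.555, 0.438, -0.547]
ft_force: [-0.8, 0.2, -0.9]
width: 0.05
```

Run:
```python
from h import *; from station import bot; import cv2
plan([.5167,-.0573,.135],-.2215,bot)
i=bot.camera_info("wrist"); im=bot.camera("wrist"); pickle.dump(i,open("w3.pkl","wb"))
cv2.imwrite("pics/w3.png",im[:,:,::-1])
q=[.5145,-.0671,-.2215]
print(proj(i,world(q,[[-4,130,150],[4,130,150],[-4,-40,150],[4,-40,150],[0,11,150]])).round(1))
```

```text
t 4.125 tcp [ 0.5263 -0.0574  0.1484] jawyaw -0.2157 w 0.05 F [-0.8  0.2 -0.9] q6 0.11 toolx [ 0.017 -0.004 -1.   ]
shift in tool axes now (cm) [ 1.33 -0.97  0.19] twist 0.0058
shift in tool axes after twist [ 1.33 -0.97  0.2 ]
[[293.6  14.5]
 [311.8  14.7]
 [300.5 328.4]
 [313.3 328.2]
 [305.9 255.5]]
```

View pics/w3.png

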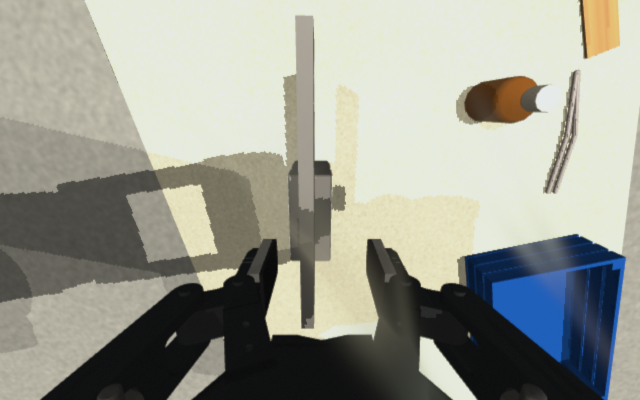

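{"op": "send_rows", "data": {
  "jaw": [5,5,5],
  "delta_pos": [
    [-4,-1.0,0.2],
    [0,0,0],
    [0,0,0]
  ],
  "twist": [0,0,0]
}}

```text
time_s: 4.55
tcp_pos: [0.5198, -0.0573, 0.1965]
eef_rot: [0.451, 0.557, 0.436, -0.544]
ft_force: [-0.2, 0.2, 0.3]
width: 0.0501
```

Run:
```python
from h import *; from station import bot; import cv2
plan([.5167,-.0573,.135],-.2215,bot)
```

```text
t 4.55 tcp [ 0.5198 -0.0573  0.1965] jawyaw -0.2142 w 0.0501 F [-0.2  0.2  0.3] q6 0.1 toolx [ 0.028 -0.005 -1.   ]
shift in tool axes now (cm) [ 6.14 -0.47  0.07] twist 0.0073
shift in tool axes after twist [ 6.14 -0.47  0.07]
```

{"op": "send_rows", "data": {
  "jaw": [5,5,5],
  "delta_pos": [
    [1,-0.4,0],
    [1,0,0],
    [1,0,0]
  ],
  "twist": [0,0,0]
}}

```text
time_s: 4.92
tcp_pos: [0.5167, -0.0565, 0.1646]
eef_rot: [0.451, 0.557, 0.436, -0.544]
ft_force: [0.4, 0.2, -0.2]
width: 0.0499
```

Run:
```python
from h import *; from station import bot; import cv2
plan([.5167,-.0573,.135],-.2215,bot)
```

```text
t 4.925 tcp [ 0.5167 -0.0565  0.1646] jawyaw -0.2138 w 0.0499 F [ 0.4  0.2 -0.2] q6 0.1 toolx [ 0.028 -0.005 -1.   ]
shift in tool axes now (cm) [ 2.96 -0.07  0.08] twist 0.0077
shift in tool axes after twist [ 2.96 -0.07  0.08]
```

{"op": "send_rows", "data": {
  "jaw": [5,5,5,5],
  "delta_pos": [
    [1,-0.1,0.1],
    [1,0,0],
    [0.95,0,0],
    [0,0,0]
  ],
  "twist": [0.007,0,0,0]
}}

```text
time_s: 5.42
tcp_pos: [0.5149, -0.0574, 0.1306]
eef_rot: [0.448, 0.558, 0.435, -0.547]
ft_force: [-0.8, 0.0, -0.2]
width: 0.05
```

Run:
```python
from h import *; from station import bot; import cv2
plan([.5167,-.0573,.135],-.2215,bot)
i=bot.camera_info("wrist"); im=bot.camera("wrist"); pickle.dump(i,open("w4.pkl","wb"))
cv2.imwrite("pics/w4.png",im[:,:,::-1])
```

```text
t 5.425 tcp [ 0.5149 -0.0574  0.1306] jawyaw -0.2215 w 0.05 F [-0.8  0.  -0.2] q6 0.11 toolx [ 0.024 -0.005 -1.   ]
shift in tool axes now (cm) [-0.44  0.18 -0.05] twist 0.0
shift in tool axes after twist [-0.44  0.18 -0.05]
```

View pics/w4.png

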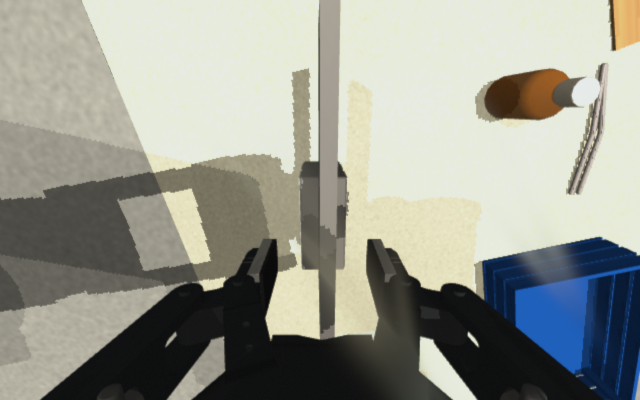

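{"op": "send_rows", "data": {
  "jaw": [4,2,0,0,0,0],
  "delta_pos": [
    [-0.4,0.2,0],
    [0,0,0],
    [0,0,0],
    [0,0,0],
    [0,0,0],
    [0,0,0]
  ],
  "twist": [0,0,0,0,0,0],
  "newtons": 70
}}

```text
time_s: 6.22
tcp_pos: [0.5179, -0.0578, 0.1367]
eef_rot: [0.449, 0.558, 0.435, -0.546]
ft_force: [-1.1, 0.5, 1.4]
width: 0.006
```

Run:
```python
from h import *; from station import bot; import cv2
plan([.5167,-.0573,.135],-.2215,bot)
i=bot.camera_info("wrist"); im=bot.camera("wrist"); pickle.dump(i,open("w5.pkl","wb"))
cv2.imwrite("pics/w5.png",im[:,:,::-1])
```

```text
t 6.225 tcp [ 0.5179 -0.0578  0.1367] jawyaw -0.2214 w 0.006 F [-1.1  0.5  1.4] q6 0.11 toolx [ 0.026 -0.005 -1.   ]
shift in tool axes now (cm) [ 0.17 -0.13 -0.03] twist 0.0001
shift in tool axes after twist [ 0.17 -0.13 -0.03]
```

View pics/w5.png

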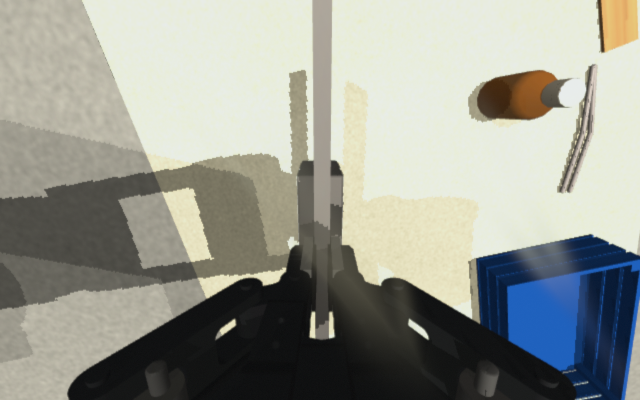

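{"op": "send_rows", "data": {
  "jaw": [0,0,0,0,0,0],
  "delta_pos": [
    [-0.7,0,0],
    [-1.5,0,0],
    [-2,0,0],
    [-2,0,0],
    [-2,0,0],
    [0,0,0]
  ],
  "twist": [0,0,0,0,0,0]
}}

```text
time_s: 7.02
tcp_pos: [0.5157, -0.0575, 0.2248]
eef_rot: [0.449, 0.559, 0.434, -0.546]
ft_force: [-0.5, -0.2, -2.2]
width: 0.0057
```

Run:
```python
from h import *; from station import bot; import cv2
plan([.5167,-.0573,.24],-.1708,bot)
i=bot.camera_info("wrist"); im=bot.camera("wrist"); pickle.dump(i,open("w6.pkl","wb"))
cv2.imwrite("pics/w6.png",im[:,:,::-1])
im=bot.camera("scene"); cv2.imwrite("pics/s6.png",cv2.resize(im[110:310,100:420,::-1],None,fx=2.5,fy=2.5,interpolation=2))
```

```text
t 7.025 tcp [ 0.5157 -0.0575  0.2248] jawyaw -0.2214 w 0.0057 F [-0.5 -0.2 -2.2] q6 0.11 toolx [ 0.028 -0.005 -1.   ]
shift in tool axes now (cm) [-1.51  0.13 -0.05] twist -0.0506
shift in tool axes after twist [-1.51  0.14 -0.04]
```

View pics/w6.png

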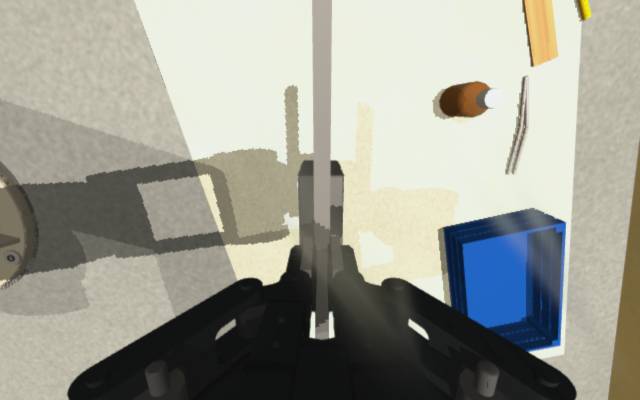

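View pics/s6.png

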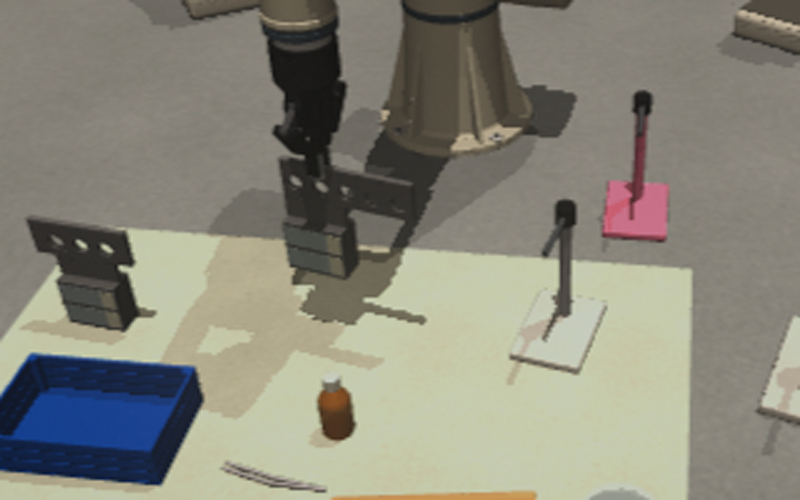

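Run:
```python
from h import *; from station import bot; import cv2
plan([.62,.08,.26],-.1708,bot)
S=bot.camera_info("scene")
def gp(u,z):
    d=np.array(S['R']).T@np.array([(u[0]-S['cx'])/S['fx'],(u[1]-S['cy'])/S['fy'],1]); o=-np.array(S['R']).T@np.array(S['t'])
    return (o+d*(z-o[2])/d[2]).round(3)
for u in crop([[515,470],[715,525],[770,330],[590,285]],5,(300,180)): print(gp(u,.015))
print("tip big",gp(crop([[682,190]],5,(300,180))[0],.22), "bottle",gp((235,284),0))
```

```text
t 7.125 tcp [ 0.5145 -0.0574  0.2229] jawyaw -0.2214 w 0.0057 F [-0.7 -0.2 -3.5] q6 0.11 toolx [ 0.025 -0.005 -1.   ]
shift in tool axes now (cm) [ -3.52   7.36 -15.72] twist -0.0506
shift in tool axes after twist [ -3.5    8.15 -15.33]
[0.63  0.467 0.015]
[0.661 0.577 0.015]
[0.492 0.628 0.015]
[0.462 0.52  0.015]
tip big [0.62  0.532 0.22 ] bottle [ 0.711 -0.008  0.   ]
```

{"op": "send_rows", "data": {
  "jaw": [0,0,0,0,0,0,0,0],
  "delta_pos": [
    [-1.5,0,0],
    [-1,1.3,-2.2],
    [-0.5,1.4,-2.6],
    [-0.5,1.4,-2.6],
    [0,1.4,-2.6],
    [0,1.4,-2.6],
    [0,1.0,-2],
    [0,0,0]
  ],
  "twist": [-0.01,-0.01,-0.01,-0.01,-0.01,0,0,0]
}}

```text
time_s: 8.12
tcp_pos: [0.6198, 0.0753, 0.261]
eef_rot: [0.462, 0.544, 0.451, -0.536]
ft_force: [-0.5, -0.1, -2.5]
width: 0.0062
```

Run:
```python
from h import *; from station import bot; import cv2
plan([.62,.08,.26],-.1708,bot)
i=bot.camera_info("wrist"); im=bot.camera("wrist"); pickle.dump(i,open("w7.pkl","wb"))
cv2.imwrite("pics/w7.png",im[:,:,::-1])
q=[.5326,.2186,-.1708]
print(proj(i,world(q,[[34,0,170],[-35,0,170],[42,45,12],[42,-45,12],[-88,-45,12],[-88,45,12]])).round(1))
```

```text
t 8.125 tcp [0.6198 0.0753 0.261 ] jawyaw -0.1679 w 0.0062 F [-0.5 -0.1 -2.5] q6 0.29 toolx [ 0.019 -0.005 -1.   ]
shift in tool axes now (cm) [ 0.09 -0.06 -0.46] twist 0.0029
shift in tool axes after twist [ 0.09 -0.06 -0.46]
[[217.6  41.2]
 [123.5  40.6]
 [263.2  30.2]
 [267.3 106.7]
 [168.9 106.5]
 [156.9  29.4]]
```

View pics/w7.png

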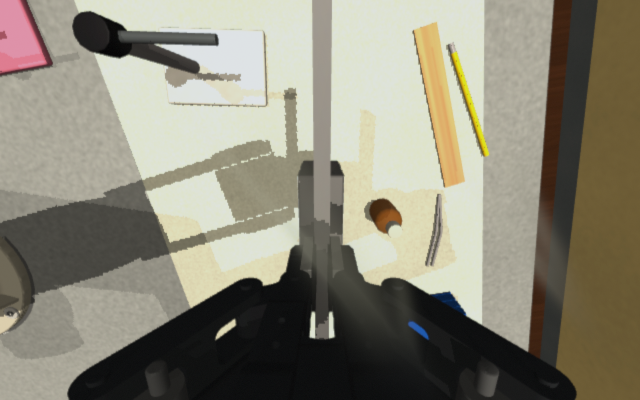

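Run:
```python
import cv2
s=cv2.imread("pics/w7.png")
cv2.imwrite("pics/c7.png",cv2.resize(s[5:115,70:280],None,fx=3.8,fy=3.8,interpolation=2))
```

```text
(no output)
```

View pics/c7.png

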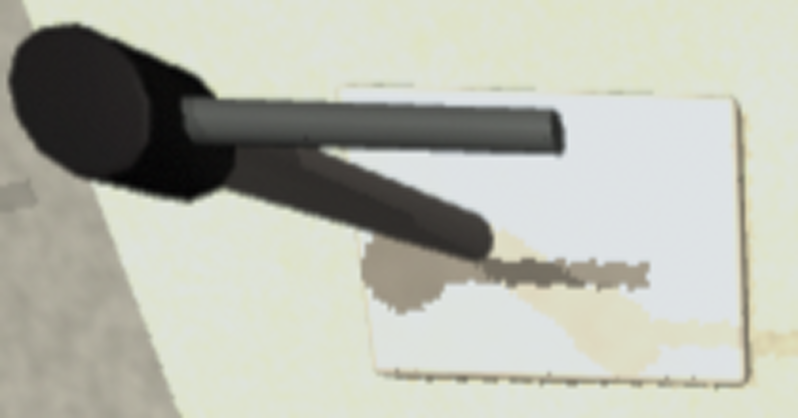

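Run:
```python
from h import *
from station import bot
S=bot.camera_info("scene");T=bot.camera_info("top");i=pickle.load(open("w7.pkl","rb"))
W=[(i,[[34,0,170],[-35,0,170],[42,45,12],[42,-45,12],[-88,-45,12],[-88,45,12]],crop([[558,131],[187,119],[736,98],[745,382],[377,373],[337,87]],3.8,(70,5)))]
st=[(S,[[-88,45,12],[42,45,12],[42,-45,12],[34,0,170]],crop([[213,258],[158,388],[22,362],[90,157]],5,(300,180))),
 (T,[[42,45,12],[42,-45,12],[-88,-45,12],[-88,45,12],[34,0,170]],crop([[135,243],[265,262],[237,443],[107,427],[193,207]],6,(280,140)))]
fit(W,[.53,.22,-.17]); q=fit(W+st,[.53,.22,-.17])
# hole 1.2 mm beyond tcp along carrier y
for X in(75,2):
  g=world(q,[[X,-1.2,0]])[0]; print(X); plan([g[0],g[1],.22],q[2],bot)
```

```text
q [ 0.5322  0.2207 -0.1919] deg -10.99
[[-0.1, 0.1], [2.9, 0.4], [-0.0, -1.3], [0.3, 0.7], [-1.7, 0.6], [-1.8, -1.7]]
q [ 0.5323  0.2205 -0.189 ] deg -10.83
[[0.0, 0.2], [3.1, 0.8], [-0.1, -1.2], [0.5, 0.7], [-1.4, 1.0], [-1.7, -1.3]]
[[0.6, -1.0], [0.5, -0.3], [-0.5, -1.2], [0.6, 0.4]]
[[-0.4, -0.6], [-0.5, -0.2], [-1.1, 0.5], [-1.3, -0.5], [-0.6, -0.1]]
75
t 8.175 tcp [0.6192 0.0746 0.2609] jawyaw -0.1683 w 0.006 F [-0.3 -0.1 -2. ] q6 0.29 toolx [ 0.018 -0.005 -1.   ]
shift in tool axes now (cm) [  4.    -3.59 -12.66] twist 0.0207
shift in tool axes after twist [  3.99  -3.85 -12.58]
2
t 8.175 tcp [0.6192 0.0746 0.2609] jawyaw -0.1683 w 0.006 F [-0.3 -0.1 -2. ] q6 0.29 toolx [ 0.018 -0.005 -1.   ]
shift in tool axes now (cm) [  3.86 -10.89 -12.81] twist 0.0207
shift in tool axes after twist [  3.86 -11.15 -12.58]
```

{"op": "send_rows", "data": {
  "jaw": [0,0,0,0,0,0,0,0,0],
  "delta_pos": [
    [0.5,-0.4,-1.6],
    [0.5,-0.6,-2.2],
    [0.5,-0.6,-2.2],
    [0.5,-0.6,-2.2],
    [0.5,-0.6,-2.2],
    [0.5,-0.6,-1.4],
    [0.5,-0.4,-0.8],
    [0,0,0],
    [0,0,0]
  ],
  "twist": [0.005,0.005,0.005,0.005,0,0,0,0,0]
}}

```text
time_s: 9.3
tcp_pos: [0.6004, 0.2079, 0.2221]
eef_rot: [0.454, 0.548, 0.444, -0.544]
ft_force: [-0.4, -0.7, -2.0]
width: 0.0059
```

Run:
```python
from h import *; from station import bot; import cv2
q=[.5323,.2205,-.189]
g=world(q,[[75,-1.2,0]])[0]; plan([g[0],g[1],.187],q[2],bot)
i=bot.camera_info("wrist"); im=bot.camera("wrist"); pickle.dump(i,open("w8.pkl","wb"))
cv2.imwrite("pics/w8.png",im[:,:,::-1])
im=bot.camera("scene"); cv2.imwrite("pics/s8.png",cv2.resize(im[130:290,220:400,::-1],None,fx=3.7,fy=3.7,interpolation=2))
```

```text
t 9.3 tcp [0.6004 0.2079 0.2221] jawyaw -0.1944 w 0.0059 F [-0.4 -0.7 -2. ] q6 0.54 toolx [ 0.014 -0.007 -1.   ]
shift in tool axes now (cm) [3.52 0.53 0.14] twist -0.0054
shift in tool axes after twist [3.52 0.53 0.15]
```

View pics/w8.png

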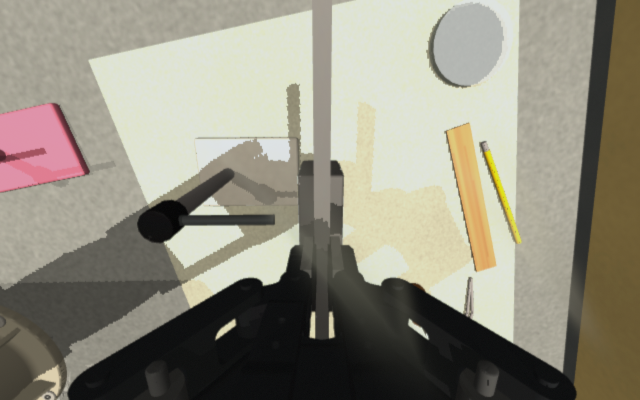

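View pics/s8.png

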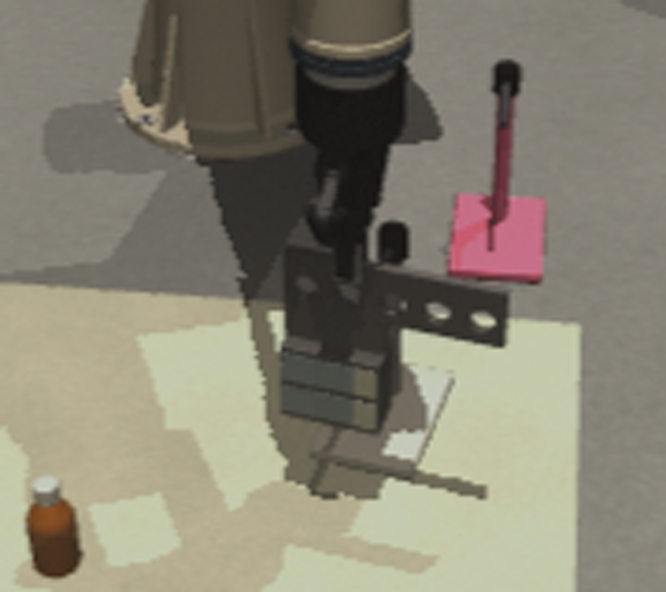

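Run:
```python
from h import *
import cv2
from station import bot
i=pickle.load(open("w8.pkl","rb"))
q=[.5323,.2205,-.189]
print(proj(i,world(q,[[34,0,170],[-35,0,170],[42,-45,12],[-88,45,12]])).round(1))
s=cv2.imread("pics/w8.png")
cv2.imwrite("pics/c8.png",cv2.resize(s[120:250,130:350],None,fx=3.6,fy=3.6,interpolation=2))
# carrier predicted holes in scene crop
S=bot.camera_info("scene"); T=bot.observe()['tcp_pos']; yaw=-.1944
c,sn=np.cos(yaw),np.sin(yaw); d=9.8/1000
o=[T[0]+sn*d, T[1]-c*d, yaw]
P=[[4,y,120] for y in(-23,11,45,79,113)]+[[4,130,150],[4,130,100],[18,40,0],[18,-40,0]]
X=world(o,P,z0=T[2]-.1367)
print(((proj(S,X)-[220,130]+.5)*3.7-.5).round(0).tolist())
```

```text
[[274.2 219.3]
 [181.8 220.3]
 [299.5 205.6]
 [192.2 138.2]]
[[307.0, 288.0], [350.0, 296.0], [394.0, 305.0], [439.0, 314.0], [484.0, 323.0], [509.0, 294.0], [506.0, 349.0], [382.0, 437.0], [284.0, 416.0]]
```

View pics/c8.png

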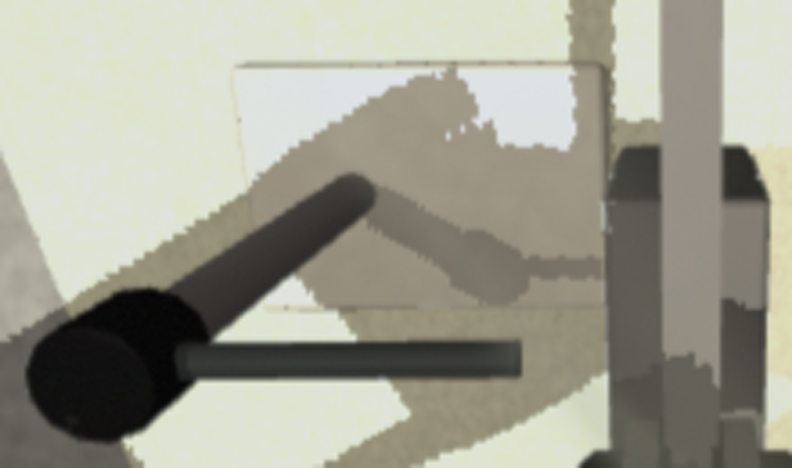

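{"op": "send_rows", "data": {
  "jaw": [0,0,0,0,0,0,0],
  "delta_pos": [
    [0.8,0.2,0.1],
    [0.9,0,0],
    [0.9,0,0],
    [0.7,0,0],
    [0,0,0],
    [0,0,0],
    [0,0,0]
  ],
  "twist": [-0.005,0,0,0,0,0,0]
}}

```text
time_s: 10.28
tcp_pos: [0.6031, 0.205, 0.1866]
eef_rot: [0.455, 0.547, 0.445, -0.543]
ft_force: [0.1, 0.1, -1.8]
width: 0.0057
```

```bash
cat > chk.py <<'E'
from h import *; from station import bot; import cv2,sys
q=[.5323,.2205,-.189]; n=sys.argv[1]; X=float(sys.argv[2]); z=float(sys.argv[3])
g=world(q,[[X,-1.2,0]])[0]; plan([g[0],g[1],z],q[2],bot)
T=bot.observe()['tcp_pos']; d=T[:2]-q[:2]; c,s=np.cos(q[2]),np.sin(q[2])
print("tcp in peg frame mm",(1000*np.array([c*d[0]+s*d[1],-s*d[0]+c*d[1]])).round(1))
im=bot.camera("wrist"); cv2.imwrite(f"pics/w{n}.png",im[:,:,::-1])
im=bot.camera("scene"); cv2.imwrite(f"pics/s{n}.png",cv2.resize(im[160:270,260:380,::-1],None,fx=5,fy=5,interpolation=2))
E
python3 chk.py 9 30 .187
```

```text
t 10.275 tcp [0.6031 0.205  0.1866] jawyaw -0.1907 w 0.0057 F [ 0.1  0.1 -1.8] q6 0.53 toolx [ 0.013 -0.007 -1.   ]
shift in tool axes now (cm) [-0.1  -4.24 -0.06] twist -0.0017
shift in tool axes after twist [-0.1  -4.24 -0.07]
tcp in peg frame mm [72.4 -1.9]
```

View pics/s9.png

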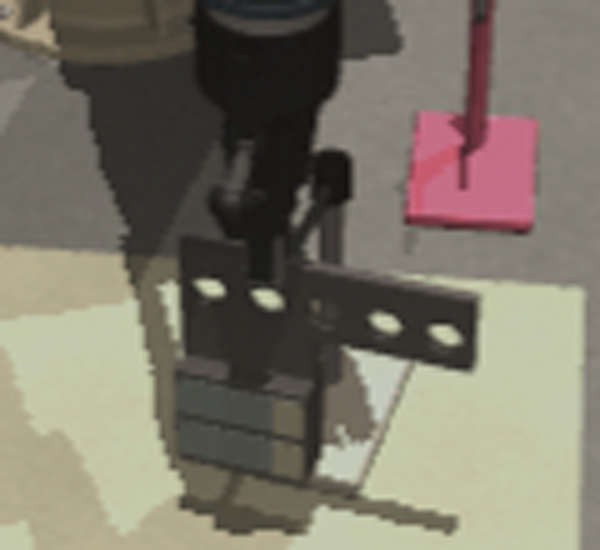

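{"op": "send_rows", "data": {
  "jaw": [0,0,0,0,0,0,0,0],
  "delta_pos": [
    [0,-0.6,-0.1],
    [0,-0.7,0],
    [0,-0.7,0],
    [0,-0.7,0],
    [0,-0.7,0],
    [0,-0.5,0],
    [0,0,0],
    [0,0,0]
  ],
  "twist": [0,0,0,0,0,0,0,0]
}}

```text
time_s: 11.38
tcp_pos: [0.562, 0.2143, 0.1867]
eef_rot: [0.455, 0.548, 0.445, -0.543]
ft_force: [-0.5, -0.4, -1.9]
width: 0.0063
```

```bash
python3 chk.py 10 2 .187
```

```text
t 11.375 tcp [0.562  0.2143 0.1867] jawyaw -0.1902 w 0.0063 F [-0.5 -0.4 -1.9] q6 0.57 toolx [ 0.014 -0.007 -1.   ]
shift in tool axes now (cm) [-0.07 -2.84  0.07] twist -0.0012
shift in tool axes after twist [-0.07 -2.84  0.07]
tcp in peg frame mm [30.4 -0.5]
```

View pics/s10.png

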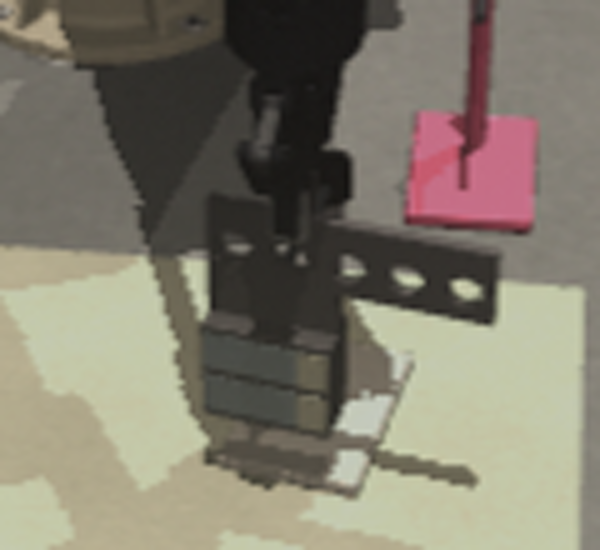

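View pics/w10.png

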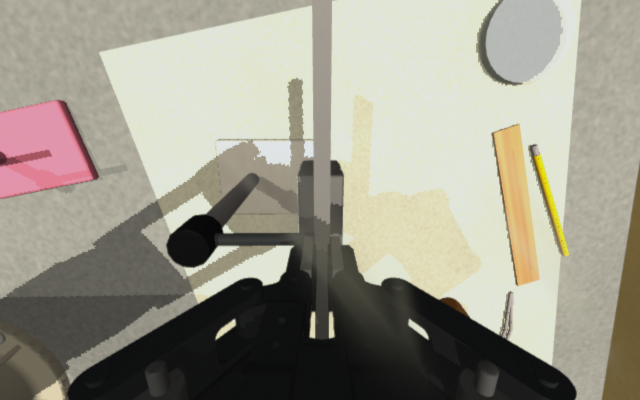

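The peg tip shows inside the second hole at (290,250), with light on both sides and no side force. Sliding on.

{"op": "send_rows", "data": {
  "jaw": [0,0,0,0,0,0],
  "delta_pos": [
    [0,-0.5,0.05],
    [0,-0.6,0],
    [0,-0.6,0],
    [0,-0.6,0],
    [0,0,0],
    [0,0,0]
  ],
  "twist": [0,0,0,0,0,0]
}}

```text
time_s: 12.22
tcp_pos: [0.5377, 0.2183, 0.1862]
eef_rot: [0.455, 0.548, 0.445, -0.543]
ft_force: [-0.3, -0.2, -2.2]
width: 0.006
```

```bash
python3 chk.py 11 5 .181
```

```text
t 12.225 tcp [0.5377 0.2183 0.1862] jawyaw -0.1904 w 0.006 F [-0.3 -0.2 -2.2] q6 0.59 toolx [ 0.014 -0.007 -1.   ]
shift in tool axes now (cm) [ 0.52 -0.08  0.01] twist -0.0014
shift in tool axes after twist [ 0.52 -0.08  0.01]
tcp in peg frame mm [ 5.7 -1.1]
```

View pics/s11.png

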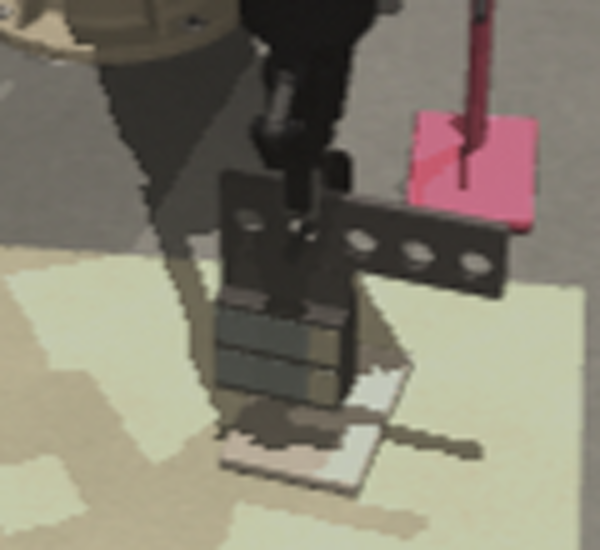

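View pics/w11.png

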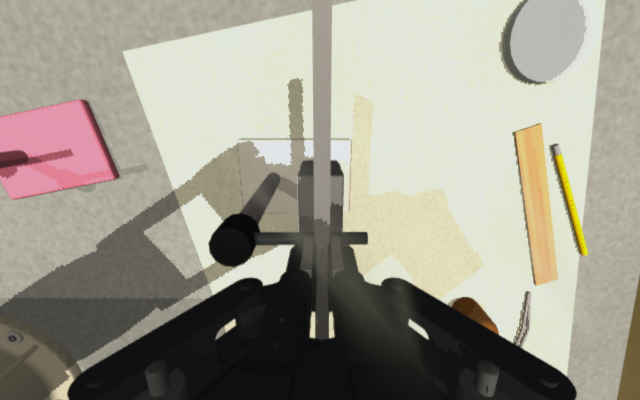

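Peg visible both sides of the bar (255–367, 238). Lowering onto the peg until it takes the weight.

{"op": "send_rows", "data": {
  "jaw": [0,0,0,0],
  "delta_pos": [
    [0.2,0,0],
    [0.2,0,0],
    [0.1,0,0],
    [0,0,0]
  ],
  "twist": [0,0,0,0]
}}

```text
time_s: 12.82
tcp_pos: [0.5381, 0.2181, 0.1806]
eef_rot: [0.455, 0.548, 0.445, -0.543]
ft_force: [0.0, -0.0, -2.3]
width: 0.0061
```

Run:
```python
from h import *; from station import bot
plan([.5377,.2183,.18],-.19,bot)
```

```text
t 12.825 tcp [0.5381 0.2181 0.1806] jawyaw -0.1909 w 0.0061 F [ 0.  -0.  -2.3] q6 0.59 toolx [ 0.014 -0.007 -1.   ]
shift in tool axes now (cm) [ 0.06 -0.04 -0.01] twist -0.0009
shift in tool axes after twist [ 0.06 -0.04 -0.01]
```

{"op": "send_rows", "data": {
  "jaw": [0,0,0],
  "delta_pos": [
    [0.1,0,0],
    [0.1,0,0],
    [0,0,0]
  ],
  "twist": [0,0,0]
}}

```text
time_s: 13.2
tcp_pos: [0.5382, 0.2181, 0.1805]
eef_rot: [0.455, 0.548, 0.445, -0.543]
ft_force: [-0.5, -0.0, -2.5]
width: 0.0059
```

{"op": "send_rows", "data": {
  "jaw": [0,0],
  "delta_pos": [
    [0.2,0,0],
    [0,0,0]
  ],
  "twist": [0,0]
}}

```text
time_s: 13.45
tcp_pos: [0.5385, 0.2182, 0.1805]
eef_rot: [0.455, 0.548, 0.445, -0.543]
ft_force: [-2.0, -0.8, -0.6]
width: 0.006
```

{"op": "send_rows", "data": {
  "jaw": [0.9,1.2,1.6,2.2,2.5,2.5],
  "delta_pos": [
    [0,0,0],
    [0,0,0],
    [0,0,0],
    [0,0,0],
    [0,0,0],
    [0,0,0]
  ],
  "twist": [0,0,0,0,0,0]
}}

```text
time_s: 14.2
tcp_pos: [0.5392, 0.2185, 0.1802]
eef_rot: [0.455, 0.549, 0.445, -0.542]
ft_force: [0.1, 0.2, 0.6]
width: 0.0247
```

```bash
python3 chk.py 12 5 .23
```

```text
t 14.2 tcp [0.5392 0.2185 0.1802] jawyaw -0.1909 w 0.0247 F [0.1 0.2 0.6] q6 0.59 toolx [ 0.017 -0.006 -1.   ]
shift in tool axes now (cm) [-4.98 -0.13  0.07] twist -0.0019
shift in tool axes after twist [-4.98 -0.13  0.07]
tcp in peg frame mm [ 7.1 -0.6]
```

View pics/s12.png

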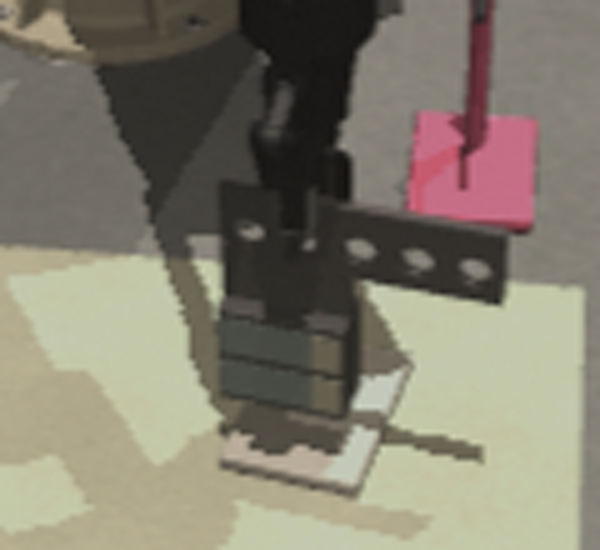

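View pics/w12.png

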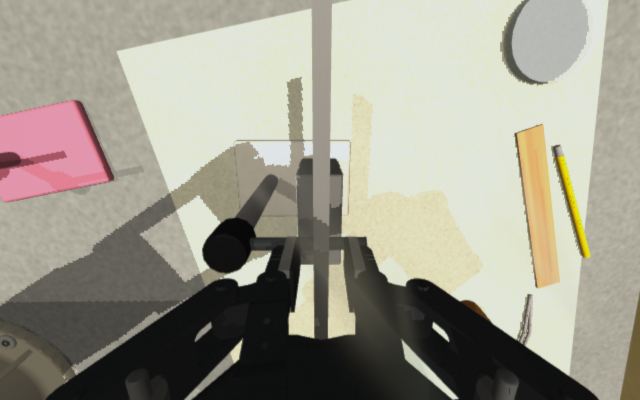

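Carrier hangs free between the open fingers. Straight up, slowly.

{"op": "send_rows", "data": {
  "jaw": [2.5,2.5,2.5,2.5,2.5,2.5,2.5,2.5,2.5],
  "delta_pos": [
    [-0.6,0,0],
    [-0.8,0,0],
    [-1,0,0],
    [-1.5,0,0],
    [-2,0,0],
    [-2.5,0,0],
    [-3,0,0],
    [-3,0,0],
    [0,0,0]
  ],
  "twist": [0,0,0,0,0,0,0,0,0]
}}

```text
time_s: 15.42
tcp_pos: [0.5371, 0.2196, 0.3362]
eef_rot: [0.456, 0.55, 0.444, -0.54]
ft_force: [0.3, 0.0, -0.5]
width: 0.025
```

```bash
python3 chk.py 13 5 .23;  python3 - <<'E'
from station import bot; import cv2
im=bot.camera("scene"); cv2.imwrite("pics/s13b.png",im[:,:,::-1])
E
```

```text
t 15.425 tcp [0.5371 0.2196 0.3362] jawyaw -0.1909 w 0.025 F [ 0.3  0.  -0.5] q6 0.59 toolx [ 0.021 -0.004 -1.   ]
shift in tool axes now (cm) [10.62 -0.22  0.13] twist -0.0019
shift in tool axes after twist [10.62 -0.22  0.13]
tcp in peg frame mm [4.9 0. ]
```

View pics/s13.png

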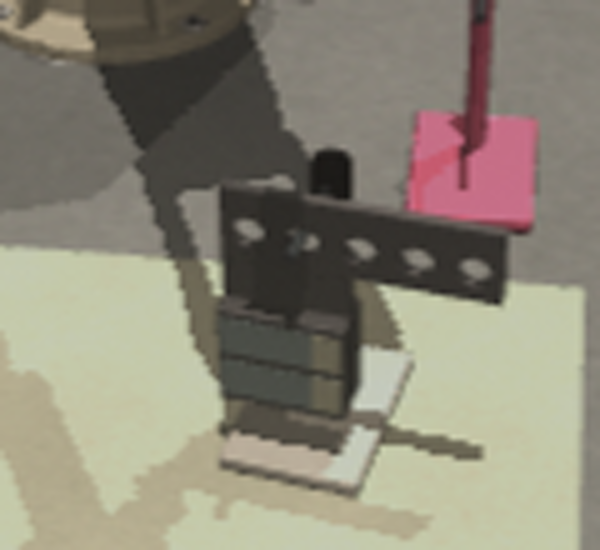

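View pics/w13.png

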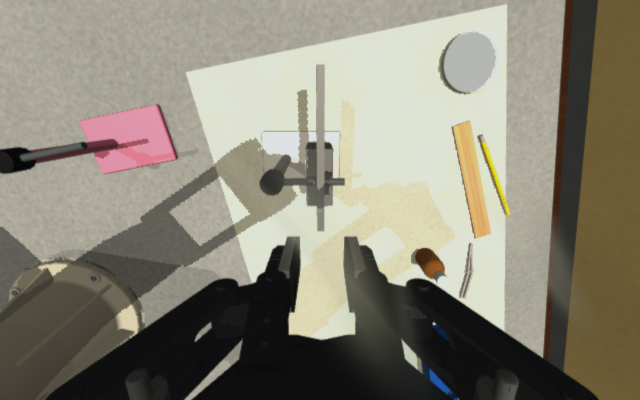

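View pics/s13b.png

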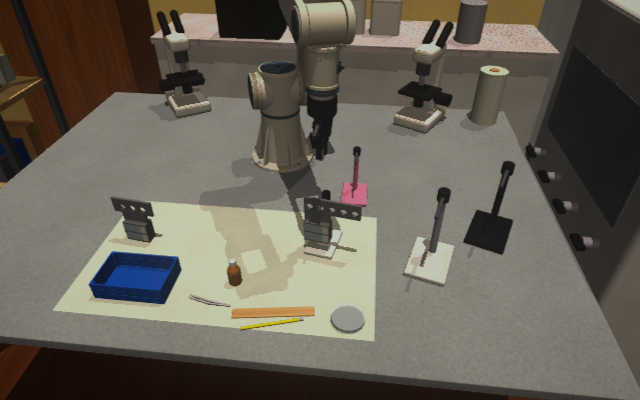

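{"op": "send_rows", "data": {
  "jaw": [2.5,2.5,2.5,2.5,2.5,2.5,2.5,2.5],
  "delta_pos": [
    [0,0,0],
    [0,0,0],
    [0,0,0],
    [0,0,0],
    [0,0,0],
    [0,0,0],
    [0,0,0],
    [0,0,0]
  ],
  "twist": [0,0,0,0,0,0,0,0]
}}

```text
time_s: 16.58
tcp_pos: [0.5346, 0.2185, 0.3296]
eef_rot: [0.455, 0.547, 0.445, -0.544]
ft_force: [0.3, -0.0, -0.0]
width: 0.025
```

```bash
python3 chk.py 14 5 .23
python3 - <<'E'
import cv2,numpy as np
from h import *; from station import bot
a=cv2.imread("pics/s13.png")[150:430,200:520].astype(int);b=cv2.imread("pics/s14.png")[150:430,200:520].astype(int)
print("carrier change",np.abs(a-b).mean())
a=cv2.imread("pics/scene0.png").astype(int);b=cv2.imread("pics/s13b.png").astype(int)
print("spare",np.abs(a-b)[190:245,105:160].mean(),"bottle",np.abs(a-b)[258:288,224:244].mean())
# slope of hole row: holes 1 and 5 in s13 crop
S=bot.camera_info("scene"); px=crop([[249,230],[475,269],[222,186],[508,232]],5,(260,160))
def f(q):
    r,c=q[3],np.cos
    P=np.array([[4,-23,120],[4,113,120],[4,-40,150],[4,130,150]],float)
    d=P[:,1:]-[11,130]; P[:,1]=11+d[:,0]*np.cos(r)-d[:,1]*np.sin(r); P[:,2]=130+d[:,0]*np.sin(r)+d[:,1]*np.cos(r)
    return np.r_[(proj(S,world([q[0],q[1],-.189],P,.044))-px).ravel(), 0*q[2]]
r=least_squares(f,[.535,.21,0,0]);print("tilt deg",np.degrees(r.x[3]).round(2),r.x.round(3),r.fun.round(1))
E
```

```text
t 16.575 tcp [0.5346 0.2185 0.3296] jawyaw -0.1909 w 0.025 F [ 0.3 -0.  -0. ] q6 0.59 toolx [ 0.012 -0.008 -1.   ]
shift in tool axes now (cm) [ 9.96  0.11 -0.09] twist -0.0019
shift in tool axes after twist [ 9.96  0.11 -0.09]
tcp in peg frame mm [ 2.6 -1.6]
carrier change 0.7366666666666667
spare 0.4912396694214876 bottle 6.493888888888889
tilt deg 1.47 [ 0.534  0.208 -0.574  0.026] [ 0.2  0.2  0.3  0.1 -0.4 -0.3 -0.1  0.  -0. ]
```

```bash
python3 -c "
from station import bot
print(bot.job_done())"
```

```text
the job is handed in; nothing more can be done
None
```

The lopsided carrier now hangs on the peg of the smaller white stand, through its second hole from the block end (y = 11 mm). I let go of it, backed the gripper straight up about 15 cm, and handed the job in at about 16.7 s of the 43 s allowed.

- **Choice of hole:** the centre of mass works out at y ≈ 9 mm. Hanging from the 11 mm hole should leave a tilt of about 1.5°, and the camera fit after release gave 1.47°.
- **Stillness:** the carrier looked the same in scene pictures about 1.2 s apart. The force on the gripper read about zero once it was clear.
- **Left alone:** the spare carrier's image patch did not change. The bottle's patch changed slightly; it stands at the same pixels, so I put that down to the arm's shadow, but I did not measure it further.
- **Small disagreements:** the first stand fit and the wrist-camera fit differed by about 1° in direction and 2 mm in position. The tool also picked up a lean of up to 1.6° during fast moves. The peg still went through the hole with no side force.

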